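# Rock the centrifuge rotor for play and tighten its nut

## Task

The rotor of the open bench centrifuge has been put back with its wing nut loose. Feel for play: press the rim down at the red dot until it stops, then at the blue dot, lightly with closed fingers, about 10 N and never over 20. Then screw the nut down clockwise until it comes tight, not so hard that the braked spindle turns, and rock the rotor again in the same way, red then blue, to prove that the play is gone; let go and leave everything else where it is.

Things in the scene. Friction and masses are not known exactly. Their poses are not given: they have to be found in the camera images.
- centrifuge: bench centrifuge with blue sides, white deck and its lid standing open. Origin on the table under the rotor axis; z up, y towards the control panel, -y towards the lid. 326 wide (x), y from -183 to +233, deck at z 215. Round chamber mouth of radius 115 on the rotor axis. The lid rises from the deck at y -160, leans 8 degrees away, 340 high. Fixed to the bench.
- red_mark (a point): centre of the 13 mm red dot on top of the rotor's flat rim, one end of the line along which it rocks, 77 from the rotor axis. The rotor is an aluminium disc of radius 88 with eight tube holes; its rim is flat from radius 66 to 88, and its top is 15 below the deck when level. The rocking pin is 45 below the rim top.
- blue_mark (a point): centre of the blue dot on the rotor rim, straight across from the red one.
- rotor (a joint): tilt of the rotor on its drive pin, rad; 0 level, positive with the red dot down, negative with the blue dot down. It swings nearly freely until it meets a springy stop; how far depends on how loose the nut is (0.04 to 0.09 either way at the start). Pressed against a stop, the rim gives some 0.3 mm per newton more; with the nut tight it gives about 0.2 mm per newton from level and springs back.
- nut_grip (a point): middle of the wings of the black wing nut on the rotor axis: a bar 56 long, 12 thick, 30 high, its top 15 above this point and its bottom 15 below. x runs along the bar, y across its thickness, z up. This point is 41 to 45 above the rim top, so the wings stand up to 60 above the rim.
- nut_flange (a point): centre of the nut's round steel flange, 70 across, 46 below nut_grip. Clockwise from above tightens. It runs freely (under 0.15 N m) for 0.9 to 1.6 rad from its start; where it comes tight differs each time and cannot be seen. There the torque climbs steeply, about 7 N m per rad: 0.4 to 0.8 N m is tight, and it stays tight when let go. A grip of 60 N turns it.
- spindle (a joint): turn of the spindle, with rotor and nut, rad, positive anticlockwise from above. Its brake is on and slips at about 1 N m.
- pin_line (a point): a point on the line of the drive pin, 80 from the axis, below the rotor rim; it turns with the spindle and does not rock.
- sleeve: steel tube sleeve, 28 wide, 60 tall, standing on the centrifuge's front deck. Bystander; origin under its centre.
- tube_rack: blue rack 100 x 220 x 60 with capped blood tubes up to 100 high. Bystander; origin under its centre.
- reagent: white reagent bottle, red cap, 54 wide, 120 tall. Bystander; origin under its centre.
- pipette: orange and white pipette, lying, 240 long, 26 high. Bystander; origin under its centre.
- meter: small white hand meter 55 x 100 x 20 with a grey screen. Bystander; origin under its centre.
- timer: white timer block 60 x 60 x 55 with a dial on top. Bystander; origin under its centre.
- tube_tray: steel tray 120 x 200 x 28 holding three tubes. Bystander; origin under its centre.

How it is judged:
On the way, in this order (a step that is already met when the one before it is completed fails the run):
1. pressed at the red dot, the loose rotor tilts to its stop (over 3 N, tilt over 0.04) (contact force between the fingers and rotor above 3 N and horizontal distance between the grasp point and red_mark below 0.05 m and value of joint rotor between 0.04 and 0.2 rad), for 0.1 s.
2. pressed at the blue dot, it tilts to the other stop (over 3 N, tilt under -0.04) (contact force between the fingers and rotor above 3 N and horizontal distance between the grasp point and blue_mark below 0.05 m and value of joint rotor between -0.2 and -0.04 rad), for 0.1 s.
3. pressed again at the red dot with over 5 N, the rotor gives less than 0.03 (contact force between the fingers and rotor above 5 N and horizontal distance between the grasp point and red_mark below 0.05 m and value of joint rotor between -0.03 and 0.03 rad), for 0.15 s.
4. pressed again at the blue dot with over 5 N, it gives less than 0.03 (contact force between the fingers and rotor above 5 N and horizontal distance between the grasp point and blue_mark below 0.05 m and value of joint rotor between -0.03 and 0.03 rad), for 0.15 s.
At the end, for the whole second after the job is handed in: The rotor rests level without play (tilt within 0.03 rad), the spindle has not been turned (pin line within 12 mm of its start) (value of joint rotor between -0.03 and 0.03 rad and distance of pin_line from where it was at the start of the episode below 0.012 m); the robot touches nothing.
It fails at once if more than 20 N on the rotor (contact force between the arm and rotor above 20 N).
It fails at once if more than 20 N from the fingers on the rotor (contact force between the fingers and rotor above 20 N).
It fails at once if the braked spindle was wrung round (its pin line moved over 12 mm) (distance of pin_line from where it was at the start of the episode above 0.012 m).
It fails at once if a bystander was shifted by more than 15 mm (distance of any of sleeve, tube_rack, reagent, pipette, meter, timer, tube_tray from where it was at the start of the episode above 0.015 m).
It also fails if it takes over 72 s, if anything falls off the work surface, if the arm or the gripper's body presses on something with over 40 N, if the wrist force passes 120 N, or if a joint passes its speed limit or range.

## Robot

A 6-joint arm with a two-finger parallel gripper is mounted at the origin on the work surface. World frame = base frame: x ahead of the robot, y to its left, z up, the work surface at z = 0. Lengths are in m, angles in rad, forces in N, time in s.
With the tool pointing down it reaches from about 0.375 to 0.925 m from the base axis. Payload 5.7 kg.
Tool frame: the origin (TCP) lies midway between the tips of the shut fingers; the grasp point (between the pads) lies 19 mm behind it; z points along the fingers, y is the line along which they close (so a half turn about z gives the same grasp; the last joint's range is limited). The gripper opens to 88 mm and grips with 3 to 60 N. Pads are 20 mm wide; open, the fingers measure 115 mm over their backs; the gripper's body (75 mm by 178 mm) begins 61 mm behind the grasp point.
Start: joints at [-1.422, 0.359, 1.51, -0, 1.272, -0.115], TCP at [0.156, -0.579, 0.223] pointing down, gripper open.
Joint ranges: [-2.97, 2.97], [-1.01, 2.36], [0.21, 2.38], [-0.96, 4.11], [0.2, 2.71], [-2.98, 2.98]. Speed limits (rad/s): [2.39, 2.39, 3.14, 3.14, 3.14, 3.14].

## Interface

Orientations are given as a rotation vector (axis times angle).
In Python, from cell import env, grab_frame, camera_model gives the robot as it stands. The module is installed in compiled form; this text tells all that it offers.
- The arm moves only by the tool send_rows, never from a script. Its argument "series" is a list of rows, each an object with "hand": the gripper's target within -1 to 1 (shut at 1, half-way at 0, fully open at -1); "travel": the shift along the tool's x, y, z in mm, a list of three; "angular": the turn, a rotation vector about the tool's x, y, z in degrees, a list of three. In form: [{"hand": hand, "travel": [x, y, z], "angular": [rx, ry, rz]}, ...]. A call has 1 to 8 rows; each row shifts and turns the commanded pose from where the row before left it, along the tool's axes as they then stand; what a row does not reach is not made up. A row lasts 1/8 s, in which the tool goes at most 62.5 mm and 10.7 degrees, less where a joint would pass 70% of its speed; a pose out of reach is approached as far as the arm can. A call is refused whole if a number of a shift passes 62.5 or a number of a turn 10.7, either way. A call with a gripper value outside its range is refused whole. The fingers move at their own pace and stop on an object; "force" is the grip in N (left out, the last holds). Time passes only in rows, so rows that do not move let the fingers close. It gives the time, the measured TCP pose, the force, the opening and the grip force at its end, in the units of the state.
- env.observe(): the state, without advancing time (a new reading comes with each control period).
- grab_frame(name): name is "scene" or "top" or "wrist"; returns the picture (400x640x3 uint8, red, green, blue); there is no depth.
- camera_model(name): a dict with "fx", "fy", "cx", "cy" (pixels), "rvec" (rotation vector, rad) and "tvec" (3), from world to camera coordinates, as OpenCV has them. Camera axes: x right, y down, z forward; pixel columns grow to the right and rows downward; lengths in m; the calibration is good to about 2 mm. A picture is of the moment at which its call begins: read the wrist's pose just before it. camera_model takes no time and is no camera call; for the wrist camera it gives the pose at the moment of the call.
- env.finish_job(): hands the job in; it is judged then, once.
The state is a dict: "t": time; "q": joint angles; "joint_vel": joint speeds; "effort": joint torques, N m; "position": TCP position; "eef_rot": TCP orientation; "contact_force": force on the tool from outside, world axes, zero at the start; "torque": the same for the moment, N m; "opening": finger opening in m; "gripper_force": force on a finger pad.
Only numpy, scipy, OpenCV 4.12 (cv2) and the standard library are available. Lean on these libraries where they do the work, as an engineer would, in place of code of your own. Each camera call takes 0.05 s, during which the arm holds its last target. There are 200 camera calls.

## Working session

There is one attempt and no reset: what is moved stays moved. The work goes in short steps, Python scripts to look and compute and a tool call to move; the robot and the scene stay as the last step left them, time stands still between calls to the robot, and variables do not carry over. Pictures are saved under pics/ and viewed, at most 10 in all, crops included, and the job is handed in when it is done.

Besides the shell and the picture viewer there is one more tool, called after ">>>" by a JSON object that holds its "fn" and its "kwargs". send_rows: Moves the arm, as the interface text tells. Its arguments: {"type":"object","properties":{"series":{"type":"array","items":{"type":"object","properties":{"hand":{"type":"number"},"travel":{"type":"array","items":{"type":"number"}},"angular":{"type":"array","items":{"type":"number"}}}}},"force":{"type":"number"}},"required":["series"]}

```bash
mkdir -p pics
cat > h.py <<'E'
import numpy as np, cv2
from cell import env, grab_frame, camera_model
from scipy.spatial.transform import Rotation as R
def snap(n,f):
    m=camera_model(n); im=grab_frame(n)[:,:,::-1]; cv2.imwrite('pics/'+f+'.png',im); return m,im
def ray(m,u,v):
    Rm=R.from_rotvec(np.ravel(m['rvec'])).as_matrix(); t=np.ravel(m['tvec'])
    d=Rm.T@np.array([(u-m['cx'])/m['fx'],(v-m['cy'])/m['fy'],1]); return -Rm.T@t,d
def tri(obs):
    A=np.zeros((3,3));b=np.zeros(3)
    for m,u,v in obs:
        c,d=ray(m,u,v);d=d/np.linalg.norm(d);P=np.eye(3)-np.outer(d,d);A+=P;b+=P@c
    x=np.linalg.solve(A,b); return x,[proj(m,x)-[u,v] for m,u,v in obs]
def atz(m,u,v,z):
    c,d=ray(m,u,v);return c+d*(z-c[2])/d[2]
def proj(m,x):
    p=R.from_rotvec(np.ravel(m['rvec'])).as_matrix()@x+np.ravel(m['tvec'])
    return np.array([m['fx']*p[0]/p[2]+m['cx'],m['fy']*p[1]/p[2]+m['cy']])
E
python3 - <<'E'
from h import *
a,ia=snap('scene','s0');b,ib=snap('top','t0')
s=env.observe();print(s)
for m in(a,b):print(m,ray(m,m['cx'],m['cy']))
cv2.imwrite('pics/both.png',cv2.resize(np.vstack([ia,ib]),(480,600)))
E
```

```text
{'t': 0.1, 'q': array([-1.42206506e+00,  3.59454738e-01,  1.51130377e+00, -2.37629133e-05,
        1.27248680e+00, -1.15107976e-01]), 'joint_vel': array([ 0.00048263, -0.00209378, -0.00250261, -0.00053111,  0.00092009,
       -0.00124311]), 'effort': array([-3.53809519e-04, -5.16358352e+01, -2.71406919e+01,  6.76149479e-02,
        2.77527067e-02, -3.23524785e-05]), 'position': array([ 0.15636192, -0.57863606,  0.22188846]), 'eef_rot': array([-3.11265692e+00, -4.13030286e-01,  7.92628224e-05]), 'contact_force': array([-0.4856555 , -0.30507513, -0.74848216]), 'torque': array([ 0.00427907,  0.06302801, -0.04311709]), 'gripper_force': 0.0, 'opening': 0.0877805836939933}
{'fx': 380.2290823537014, 'fy': 380.2290823537014, 'cx': 320.3468801955803, 'cy': 203.6557227012426, 'rvec': array([ 1.88636025,  1.46913706, -0.64710358]), 'tvec': array([-0.16495935, -0.20600695,  1.64200278])} (array([ 1.35871644, -0.18943195,  0.94012168]), array([-0.72136438,  0.1927695 , -0.6651867 ]))
{'fx': 410.81729724251704, 'fy': 410.81729724251704, 'cx': 322.98471464410807, 'cy': 196.6464785538647, 'rvec': array([ 2.13852612, -2.19160853,  0.11400678]), 'tvec': array([0.0595986 , 0.54599434, 1.67941757])} (array([0.36420859, 0.04482273, 1.72842362]), array([ 1.07138646e-01,  8.03740431e-04, -9.94243765e-01]))
```

View pics/t0.png

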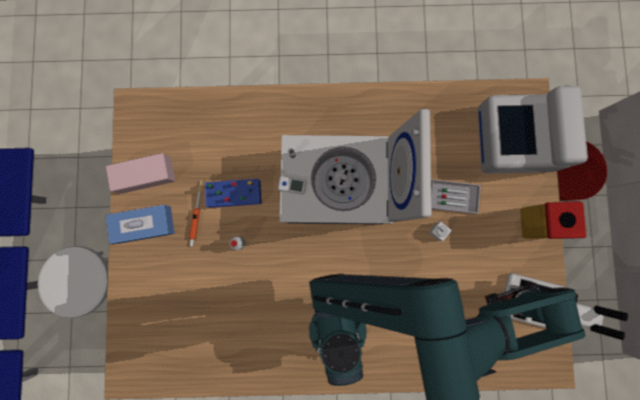

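View pics/s0.png

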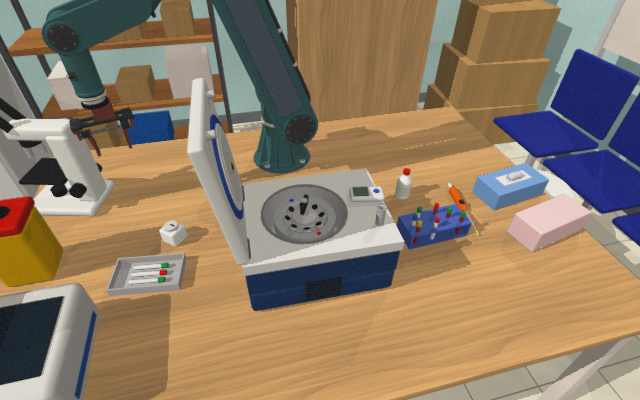

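The centrifuge sits at about (345,178) in top and (304,213) in scene, with the lid on the robot's −y side. I'll enlarge both.

Run:
```python
from h import *
a=cv2.imread('pics/s0.png')[175:250,250:360];b=cv2.imread('pics/t0.png')[140:215,290:400]
cv2.imwrite('pics/c0.png',np.hstack([cv2.resize(x,None,fx=f,fy=f,interpolation=2) for x,f in((a,3.6),(b,3.6))]))
m=camera_model('top');print(atz(m,345,178,.2),atz(m,336,160,.2),atz(m,351,199,.2))
```

```text
[ 0.59735472 -0.03840267  0.2       ] [ 0.66690056 -0.0064849   0.2       ] [ 0.51747517 -0.05843858  0.2       ]
```

View pics/c0.png

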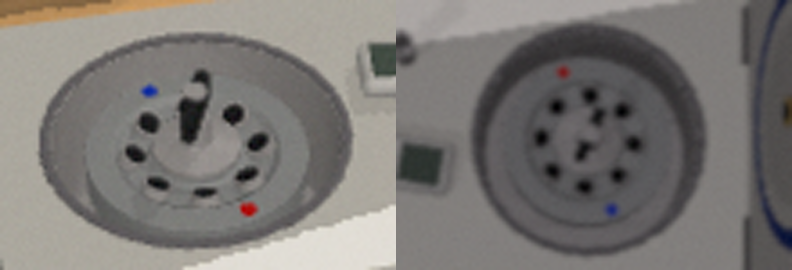

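Red dot is at about top (336.4,160) and scene (318.9,233.1). Blue is at about top (349.7,198.3) and scene (291.4,200.3). The wing bar lies roughly along world x, yawed about −23°. I'll rise above the lid before crossing over.

>>> {"fn": "send_rows", "kwargs": {"series": [{"hand": -1,"travel": [0,0,-58],"angular": [0,0,0]},{"hand": -1,"travel": [0,0,-58],"angular": [0,0,0]},{"hand": -1,"travel": [0,0,-58],"angular": [0,0,0]},{"hand": -1,"travel": [0,0,-58],"angular": [0,0,0]},{"hand": -1,"travel": [0,0,-58],"angular": [0,0,0]},{"hand": -1,"travel": [0,0,-58],"angular": [0,0,0]},{"hand": -1,"travel": [0,0,-58],"angular": [0,0,0]},{"hand": -1,"travel": [0,0,0],"angular": [0,0,0]}]}}

```text
t: 1.1
position: [0.1566, -0.58, 0.6336]
eef_rot: [3.105, 0.412, 0.0]
contact_force: [0.4, -0.0, -1.0]
opening: 0.0876
gripper_force: 0.0
```

Run:
```python
from h import *
a=camera_model('scene');b=camera_model('top')
for n,o in dict(red=[(a,318.9,233.1),(b,336.4,160)],blue=[(a,291.4,200.3),(b,349.7,198.3)]).items(): print(n,tri(o))
s=env.observe();print(s['position'],s['q'])
w=camera_model('wrist');c,d=ray(w,w['cx'],w['cy']);Rt=R.from_rotvec(s['eef_rot']).as_matrix();print(Rt.T@(c-s['position']),Rt.T@d,w)
```

```text
red (array([ 0.66754773, -0.00788507,  0.19681946]), [array([-0.08396699,  0.00079176]), array([-0.05856779, -0.01291072])])
blue (array([ 0.52028772, -0.0538949 ,  0.19905848]), [array([0.05913563, 0.00025962]), array([0.04602687, 0.00776194])])
[ 0.15658067 -0.57996195  0.63358163] [-1.42206410e+00  2.92653385e-01  6.51740252e-01  3.41578053e-05
  2.18825582e+00 -1.15090080e-01]
[ 0.08531858  0.00065503 -0.16232027] [-3.04682126e-01 -9.16076281e-04  9.52453654e-01] {'fx': 319.31732160155894, 'fy': 319.31732160155894, 'cx': 317.6189032810776, 'cy': 201.25958711740589, 'rvec': array([-2.28478212,  1.75074821,  0.26501594]), 'tvec': array([-0.60614324, -0.16078465,  0.77928301])}
```

>>> {"fn": "send_rows", "kwargs": {"series": [{"hand": 1,"travel": [46.9,-34.6,0],"angular": [0,0,0]},{"hand": 1,"travel": [46.9,-34.6,0],"angular": [0,0,0]},{"hand": 1,"travel": [46.9,-34.6,0],"angular": [0,0,0]},{"hand": 1,"travel": [46.9,-34.6,0],"angular": [0,0,0]},{"hand": 1,"travel": [46.9,-34.6,0],"angular": [0,0,0]},{"hand": 1,"travel": [46.9,-34.6,0],"angular": [0,0,0]},{"hand": 1,"travel": [46.9,-34.6,0],"angular": [0,0,0]},{"hand": 1,"travel": [46.9,-34.6,0],"angular": [0,0,0]}]}}

```text
t: 2.1
position: [0.4471, -0.2124, 0.6269]
eef_rot: [-3.112, -0.413, 0.003]
contact_force: [0.5, -0.1, 0.7]
opening: 0.0111
gripper_force: 0.0
```

>>> {"fn": "send_rows", "kwargs": {"series": [{"hand": 1,"travel": [46.9,-34.6,0],"angular": [0,0,0]},{"hand": 1,"travel": [46.9,-34.6,0],"angular": [0,0,0]},{"hand": 1,"travel": [46.9,-34.6,0],"angular": [0,0,0]},{"hand": 1,"travel": [46.9,-34.6,0],"angular": [0,0,0]},{"hand": 1,"travel": [0,0,60],"angular": [0,0,0]},{"hand": 1,"travel": [0,0,60],"angular": [0,0,0]},{"hand": 1,"travel": [0,0,60],"angular": [0,0,0]},{"hand": 1,"travel": [0,0,0],"angular": [0,0,0]}]}}

```text
t: 3.1
position: [0.5864, -0.0307, 0.4405]
eef_rot: [-3.109, -0.413, 0.026]
contact_force: [1.0, 0.0, 0.9]
opening: 0.0005
gripper_force: 0.0
```

Run:
```python
from h import *
s=env.observe();print(s['position'],s['eef_rot'],s['q'],s['opening'])
m,im=snap('wrist','w0')
for p in([.6675,-.0079,.198],[.5203,-.0539,.198],[.594,-.031,.242]):print(proj(m,np.array(p)))
import pickle;pickle.dump(m,open('w0.pkl','wb'))
cv2.imwrite('pics/w0.png',cv2.resize(im[:, 120:560],None,fx=1.5,fy=1.5,interpolation=2))
```

```text
[ 0.58641249 -0.03071545  0.44048433] [-3.10894002 -0.41266797  0.02632521] [-1.69963258e-01  2.37308944e-01  1.16680142e+00  4.41008967e-05
  1.75507864e+00  1.13691178e+00] 0.0005145173061824983
[318.24649446  96.71994015]
[322.55410438 216.39570753]
[320.63657878 167.69532619]
```

View pics/w0.png

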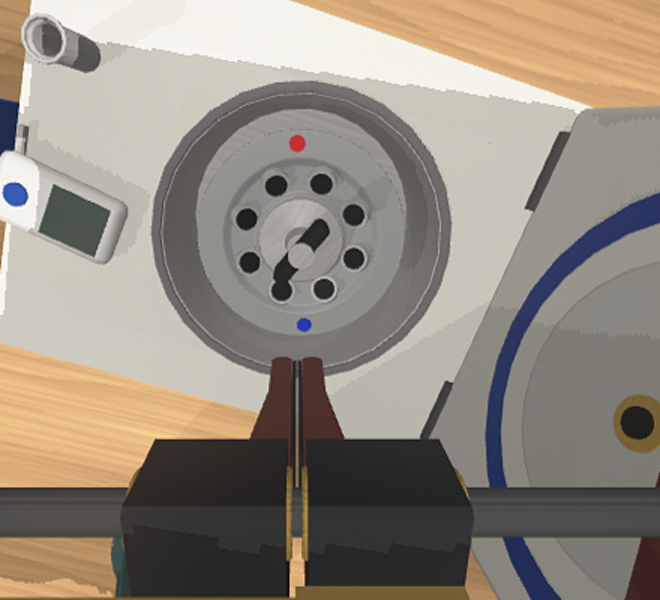

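Run:
```python
from h import *;import pickle
m=pickle.load(open('w0.pkl','rb'))
P=lambda u,v,z:atz(m,u/1.5+120,v/1.5,z)
print('sleeve',P(43,38,.275))
for z in(.257,.242):
  p=P(324,226,z);q=P(279,284,z);d=p-q;print(z,p,q,np.degrees(np.arctan2(d[1],d[0])),np.linalg.norm(d),(p+q)/2)
s=env.observe();r=R.from_rotvec(s['eef_rot']).as_matrix();print(s['position'],r)
for n,p in dict(red=[.6675,-.0079],blue=[.5203,-.0539]).items():
  print(n,r.T@(np.array(p+[.23])-s['position'])*1000)
```

```text
sleeve [0.68763027 0.15753421 0.275     ]
0.257 [ 0.61969277 -0.04116032  0.257     ] [ 0.56899219 -0.02078113  0.257     ] -21.897750015818406 0.05464302711365059 [ 0.59434248 -0.03097072  0.257     ]
0.242 [ 0.61742503 -0.04253555  0.242     ] [ 0.56451629 -0.02126879  0.242     ] -21.897750015818367 0.05702288263088281 [ 0.59097066 -0.03190217  0.242     ]
[ 0.58966852 -0.03134465  0.44605186] [[ 0.9653867   0.260729   -0.0069932 ]
 [ 0.26074413 -0.96540703  0.00133069]
 [-0.00640433 -0.00310807 -0.99997466]]
red [ 82.63419628  -1.66920164 215.53329395]
blue [-71.46495615   4.36021241 216.5014809 ]
```

>>> {"fn": "send_rows", "kwargs": {"series": [{"hand": 1,"travel": [41.3,-0.8,0],"angular": [0,0,0]},{"hand": 1,"travel": [41.3,-0.8,0],"angular": [0,0,0]},{"hand": 1,"travel": [0,0,52],"angular": [0,0,0]},{"hand": 1,"travel": [0,0,52],"angular": [0,0,0]},{"hand": 1,"travel": [0,0,52],"angular": [0,0,0]},{"hand": 1,"travel": [0,0,52],"angular": [0,0,0]},{"hand": 1,"travel": [0,0,0],"angular": [0,0,0]},{"hand": 1,"travel": [0,0,0],"angular": [0,0,0]}]}}

```text
t: 4.15
position: [0.6742, -0.009, 0.245]
eef_rot: [3.113, 0.413, 0.01]
contact_force: [0.5, 0.4, -0.2]
opening: 0.0004
gripper_force: 0.0
```

>>> {"fn": "send_rows", "kwargs": {"series": [{"hand": 1,"travel": [-7,0,10],"angular": [0,0,0]},{"hand": 1,"travel": [0,0,15],"angular": [0,0,0]},{"hand": 1,"travel": [0,0,12],"angular": [0,0,0]},{"hand": 1,"travel": [0,0,0],"angular": [0,0,0]},{"hand": 1,"travel": [0,0,0],"angular": [0,0,0]},{"hand": 1,"travel": [0,0,0],"angular": [0,0,0]}]}}

```text
t: 4.9
position: [0.6645, -0.0104, 0.2041]
eef_rot: [3.114, 0.413, 0.001]
contact_force: [1.7, 0.7, 0.6]
opening: 0.0006
gripper_force: 0.0
```

>>> {"fn": "send_rows", "kwargs": {"series": [{"hand": 1,"travel": [0,0,2],"angular": [0,0,0]},{"hand": 1,"travel": [0,0,2],"angular": [0,0,0]},{"hand": 1,"travel": [0,0,2],"angular": [0,0,0]},{"hand": 1,"travel": [0,0,2],"angular": [0,0,0]},{"hand": 1,"travel": [0,0,2],"angular": [0,0,0]},{"hand": 1,"travel": [0,0,0],"angular": [0,0,0]}]}}

```text
t: 5.65
position: [0.6655, -0.0102, 0.1945]
eef_rot: [3.114, 0.413, 0.005]
contact_force: [4.5, 2.6, 3.6]
opening: 0.0002
gripper_force: 2.3
```

>>> {"fn": "send_rows", "kwargs": {"series": [{"hand": 1,"travel": [0.5,0,1],"angular": [0,0,0]},{"hand": 1,"travel": [0,0,0],"angular": [0,0,0]}]}}

```text
t: 5.9
position: [0.6659, -0.0101, 0.1939]
eef_rot: [3.114, 0.413, 0.005]
contact_force: [3.3, 2.0, 7.6]
opening: 0.0006
gripper_force: 3.6
```

>>> {"fn": "send_rows", "kwargs": {"series": [{"hand": 1,"travel": [0.5,0,1],"angular": [0,0,0]},{"hand": 1,"travel": [0,0,0],"angular": [0,0,0]}]}}

```text
t: 6.15
position: [0.6662, -0.01, 0.1932]
eef_rot: [3.114, 0.413, 0.005]
contact_force: [1.8, 2.7, 8.9]
opening: 0.0005
gripper_force: 4.7
```

>>> {"fn": "send_rows", "kwargs": {"series": [{"hand": 1,"travel": [0,0,-50],"angular": [0,0,0]},{"hand": 1,"travel": [0,0,-50],"angular": [0,0,0]},{"hand": 1,"travel": [-51,1.5,0],"angular": [0,0,0]},{"hand": 1,"travel": [-51,1.5,0],"angular": [0,0,0]},{"hand": 1,"travel": [-51,1.5,0],"angular": [0,0,0]},{"hand": 1,"travel": [0,0,30],"angular": [0,0,0]},{"hand": 1,"travel": [0,0,30],"angular": [0,0,0]},{"hand": 1,"travel": [0,0,0],"angular": [0,0,0]}]}}

```text
t: 7.15
position: [0.5153, -0.054, 0.2292]
eef_rot: [-3.112, -0.413, 0.011]
contact_force: [-1.0, -1.0, 0.6]
opening: 0.0004
gripper_force: 0.0
```

>>> {"fn": "send_rows", "kwargs": {"series": [{"hand": 1,"travel": [0,0,15],"angular": [0,0,0]},{"hand": 1,"travel": [0,0,10],"angular": [0,0,0]},{"hand": 1,"travel": [0,0,0],"angular": [0,0,0]},{"hand": 1,"travel": [0,0,0],"angular": [0,0,0]}]}}

```text
t: 7.65
position: [0.5189, -0.0543, 0.2069]
eef_rot: [3.114, 0.413, 0.001]
contact_force: [-0.8, 0.0, -0.3]
opening: 0.0003
gripper_force: 0.0
```

>>> {"fn": "send_rows", "kwargs": {"series": [{"hand": 1,"travel": [0,0,2],"angular": [0,0,0]},{"hand": 1,"travel": [0,0,2],"angular": [0,0,0]},{"hand": 1,"travel": [-0.5,0,2],"angular": [0,0,0]},{"hand": 1,"travel": [-0.5,0,2],"angular": [0,0,0]},{"hand": 1,"travel": [-1,0,2],"angular": [0,0,0]},{"hand": 1,"travel": [-0.5,0,1],"angular": [0,0,0]},{"hand": 1,"travel": [0,0,0],"angular": [0,0,0]}]}}

```text
t: 8.52
position: [0.5162, -0.0549, 0.1955]
eef_rot: [-3.114, -0.413, -0.001]
contact_force: [-0.8, 0.4, -0.5]
opening: 0.0005
gripper_force: 0.0
```

>>> {"fn": "send_rows", "kwargs": {"series": [{"hand": 1,"travel": [-0.5,0,1],"angular": [0,0,0]},{"hand": 1,"travel": [0,0,0],"angular": [0,0,0]}]}}

```text
t: 8.78
position: [0.5158, -0.0551, 0.1947]
eef_rot: [-3.114, -0.413, -0.001]
contact_force: [0.9, 0.2, 0.1]
opening: 0.0006
gripper_force: 0.1
```

>>> {"fn": "send_rows", "kwargs": {"series": [{"hand": 1,"travel": [-0.5,0,1],"angular": [0,0,0]},{"hand": 1,"travel": [0,0,0],"angular": [0,0,0]}]}}

```text
t: 9.02
position: [0.5155, -0.0552, 0.1939]
eef_rot: [-3.114, -0.413, -0.001]
contact_force: [0.6, -0.0, 1.8]
opening: 0.0006
gripper_force: 0.9
```

>>> {"fn": "send_rows", "kwargs": {"series": [{"hand": 1,"travel": [-0.5,0,1],"angular": [0,0,0]},{"hand": 1,"travel": [0,0,0],"angular": [0,0,0]}]}}

```text
t: 9.28
position: [0.5152, -0.0553, 0.1931]
eef_rot: [3.114, 0.413, 0.002]
contact_force: [0.7, 1.0, 4.6]
opening: 0.0003
gripper_force: 2.2
```

>>> {"fn": "send_rows", "kwargs": {"series": [{"hand": 1,"travel": [-0.5,0,1],"angular": [0,0,0]},{"hand": 1,"travel": [0,0,0],"angular": [0,0,0]}]}}

```text
t: 9.52
position: [0.5149, -0.0555, 0.1924]
eef_rot: [3.114, 0.413, 0.003]
contact_force: [0.3, 1.2, 7.5]
opening: 0.0004
gripper_force: 3.5
```

>>> {"fn": "send_rows", "kwargs": {"series": [{"hand": 1,"travel": [-0.3,0,0.8],"angular": [0,0,0]},{"hand": 1,"travel": [0,0,0],"angular": [0,0,0]},{"hand": 1,"travel": [0,0,0],"angular": [0,0,0]}]}}

```text
t: 9.9
position: [0.5147, -0.0555, 0.1919]
eef_rot: [3.114, 0.413, 0.003]
contact_force: [1.0, 2.4, 8.9]
opening: 0.0006
gripper_force: 4.7
```

>>> {"fn": "send_rows", "kwargs": {"series": [{"hand": 1,"travel": [0,0,-45],"angular": [0,0,0]},{"hand": -1,"travel": [20,0,-45],"angular": [0,0,0]},{"hand": -1,"travel": [58,0,-40],"angular": [0,0,0]},{"hand": -1,"travel": [0,0,0],"angular": [0,0,-10.2]},{"hand": -1,"travel": [0,0,0],"angular": [0,0,-10.2]},{"hand": -1,"travel": [0,0,0],"angular": [0,0,-10.2]},{"hand": -1,"travel": [0,0,0],"angular": [0,0,-10.2]},{"hand": -1,"travel": [0,0,0],"angular": [0,0,-10.2]}]}}

```text
t: 10.9
position: [0.5821, -0.0372, 0.3155]
eef_rot: [-2.627, -1.721, 0.003]
contact_force: [0.9, -0.2, -0.0]
opening: 0.0669
gripper_force: 0.0
```

>>> {"fn": "send_rows", "kwargs": {"series": [{"hand": -1,"travel": [0,0,0],"angular": [0,0,-10.2]},{"hand": -1,"travel": [0,0,0],"angular": [0,0,-10.2]},{"hand": -1,"travel": [0,0,0],"angular": [0,0,-10.2]},{"hand": -1,"travel": [0,0,0],"angular": [0,0,-10.2]},{"hand": -1,"travel": [0,0,0],"angular": [0,0,-10.2]},{"hand": -1,"travel": [0,0,0],"angular": [0,0,-10.2]},{"hand": -1,"travel": [0,0,0],"angular": [0,0,-10.2]},{"hand": -1,"travel": [0,0,0],"angular": [0,0,0]}]}}

```text
t: 11.9
position: [0.5823, -0.0371, 0.3157]
eef_rot: [-1.14, -2.926, 0.001]
contact_force: [-1.5, 0.1, -0.3]
opening: 0.0879
gripper_force: 0.0
```

>>> {"fn": "send_rows", "kwargs": {"series": [{"hand": -1,"travel": [0,0,0],"angular": [0,0,-10.2]},{"hand": -1,"travel": [0,0,0],"angular": [0,0,-10.2]},{"hand": -1,"travel": [0,0,0],"angular": [0,0,0]},{"hand": -1,"travel": [0,0,0],"angular": [0,0,0]}]}}

```text
t: 12.4
position: [0.5827, -0.037, 0.3161]
eef_rot: [-0.61, -3.081, -0.0]
contact_force: [0.4, 0.5, 0.6]
opening: 0.088
gripper_force: 0.0
```

```bash
cat > w.py <<'E'
from h import *
import sys,pickle
def rep(p=(.594,-.031,.243)):
  s=env.observe();r=R.from_rotvec(s['eef_rot']).as_matrix();y=r[:,1]
  print('pos',s['position'],'yaw_y',np.degrees(np.arctan2(y[1],y[0])),'q6',s['q'][5],'tool delta',r.T@(np.array(p)-s['position'])*1000,'z',r[:,2],'F',s['contact_force'],'T',s['torque'],s['opening'],s['gripper_force'],s['t'])
E
python3 - <<'E'
from w import *
rep()
m,im=snap('wrist','w1')
print(proj(m,np.array([.594,-.031,.258])),atz(m,320,200,.25))
pickle.dump(m,open('w1.pkl','wb'))
cv2.imwrite('pics/w1.png',cv2.resize(im,(800,500),interpolation=2))
E
```

```text
pos [ 0.58268264 -0.0369805   0.31613592] yaw_y 67.62217554984585 q6 -1.3619247364391334 tool delta [-8.22725609  9.84414549 73.13082191] z [-5.21289158e-04  1.35345546e-04 -9.99999855e-01] F [0.37217919 0.46764998 0.60485891] T [-0.01361128 -0.13524779 -0.02032042] 0.08798846027766842 0.0 12.4
[330.3730275  227.94572183] [ 0.57321805 -0.03078405  0.25      ]
```

View pics/w1.png

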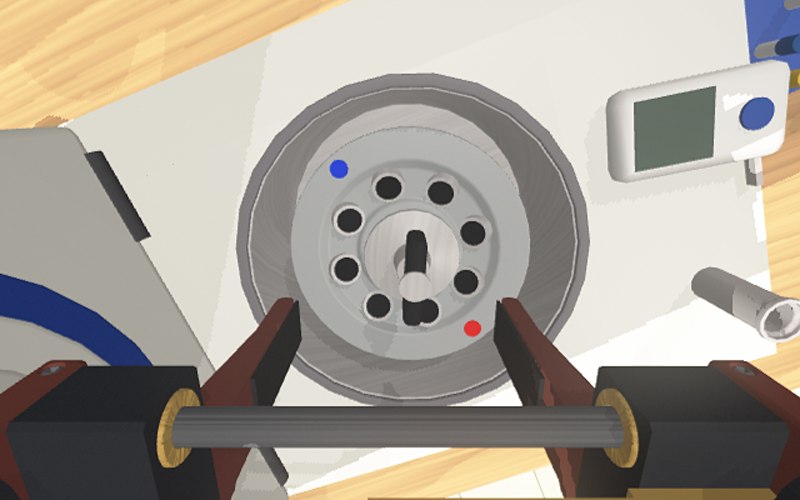

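Run:
```python
from w import *
im=cv2.resize(cv2.imread('pics/w1.png'),(640,400))[170:275,280:385]
s=cv2.imread('pics/s0.png')[188:220,290:322]
cv2.imwrite('pics/c1.png',np.hstack([cv2.resize(x,(400,400),interpolation=2) for x in(im,s)]))
m=pickle.load(open('w1.pkl','rb'))
for z in(.257,.245):
  p,q,c=[atz(m,u/1.25,v/1.25,z) for u,v in((417,240),(411,318),(414,287))];d=p-q;print(p,q,c,np.linalg.norm(d),np.degrees(np.arctan2(d[1],d[0])), (p+q)/2)
```

```text
[ 0.56928768 -0.01864122  0.257     ] [ 0.61433333 -0.04033249  0.257     ] [ 0.59587839 -0.03103691  0.257     ] 0.04999622263451665 154.28733564935655 [ 0.59181051 -0.02948686  0.257     ]
[ 0.57272314 -0.01936396  0.245     ] [ 0.62020941 -0.04223049  0.245     ] [ 0.60075456 -0.03243126  0.245     ] 0.052705068689588346 154.2873356493565 [ 0.59646627 -0.03079723  0.245     ]
```

View pics/c1.png

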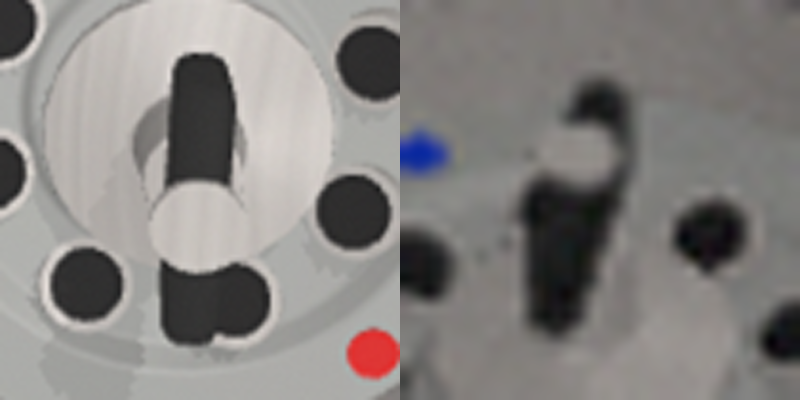

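A light hub of roughly 18 mm shows in the middle of the bar. The grip opening will tell me whether the pads hold the bar (12 mm) or the hub.

>>> {"fn": "send_rows", "kwargs": {"series": [{"hand": -1,"travel": [-8.2,9.8,0],"angular": [0,0,0]},{"hand": -1,"travel": [0,0,30],"angular": [0,0,0]},{"hand": -1,"travel": [0,0,30],"angular": [0,0,0]},{"hand": -1,"travel": [0,0,32],"angular": [0,0,0]},{"hand": -1,"travel": [0,0,0],"angular": [0,0,0]},{"hand": -1,"travel": [0,0,0],"angular": [0,0,0]}]}}

```text
t: 13.2
position: [0.5952, -0.0309, 0.2254]
eef_rot: [0.602, 3.082, 0.0]
contact_force: [-0.1, -0.9, 0.2]
opening: 0.088
gripper_force: 0.0
```

```bash
python3 -c "
from w import *
rep()"
```

```text
pos [ 0.59519627 -0.03089611  0.22537235] yaw_y 67.88919974680331 q6 -1.3527940833425627 tool delta [  1.04692029  -0.53820485 -17.62923819] z [ 1.34778641e-03 -3.81169022e-05 -9.99999091e-01] F [-0.14074068 -0.8508223   0.17539783] T [ 0.00733841 -0.15400101  0.01963679] 0.08795247021408635 0.0 13.2
```

>>> {"fn": "send_rows", "kwargs": {"force": 25, "series": [{"hand": 1,"travel": [1,-0.5,0],"angular": [0,0,0]},{"hand": 1,"travel": [0,0,0],"angular": [0,0,0]},{"hand": 1,"travel": [0,0,0],"angular": [0,0,0]},{"hand": 1,"travel": [0,0,0],"angular": [0,0,0]},{"hand": 1,"travel": [0,0,0],"angular": [0,0,0]},{"hand": 1,"travel": [0,0,0],"angular": [0,0,0]}]}}

```text
t: 13.95
position: [0.593, -0.0311, 0.2243]
eef_rot: [-0.602, -3.083, -0.0]
contact_force: [0.6, 0.4, 0.1]
opening: 0.0312
gripper_force: 0.0
```

```bash
python3 -c "
from w import *
rep()"
```

```text
pos [ 0.5929925  -0.03105132  0.22431306] yaw_y 67.91362596693905 q6 -1.354016943166761 tool delta [ -0.91167693   0.42762947 -18.68703561] z [-1.03293001e-04  1.14475425e-04 -9.99999988e-01] F [0.59246035 0.39653163 0.05316291] T [-0.02610996 -0.1096212  -0.01874341] 0.031180201201272906 0.0 13.95
```

>>> {"fn": "send_rows", "kwargs": {"force": 60, "series": [{"hand": 1,"travel": [-1,0.5,0],"angular": [0,0,0]},{"hand": 1,"travel": [0,0,0],"angular": [0,0,0]},{"hand": 1,"travel": [0,0,0],"angular": [0,0,0]},{"hand": 1,"travel": [0,0,0],"angular": [0,0,0]}]}}

```text
t: 14.45
position: [0.5941, -0.0306, 0.2243]
eef_rot: [-0.602, -3.083, -0.001]
contact_force: [0.3, 2.7, -0.3]
opening: 0.0195
gripper_force: 60.0
```

```bash
python3 -c "
from w import *
rep()"
```

```text
pos [ 0.59410803 -0.0305803   0.22430169] yaw_y 67.92043325837233 q6 -1.3535932222436464 tool delta [ -0.05167401  -0.41777121 -18.69859174] z [-5.99430448e-05  7.03114699e-04 -9.99999751e-01] F [ 0.29129191  2.69000482 -0.26743775] T [ 0.53788811 -0.11654009  0.01184672] 0.019498366002308466 59.99958515167236 14.45
```

>>> {"fn": "send_rows", "kwargs": {"series": [{"hand": 1,"travel": [0,0,0],"angular": [0,0,8]},{"hand": 1,"travel": [0,0,0],"angular": [0,0,8]},{"hand": 1,"travel": [0,0,0],"angular": [0,0,8]},{"hand": 1,"travel": [0,0,0],"angular": [0,0,8]},{"hand": 1,"travel": [0,0,0],"angular": [0,0,0]}]}}

```text
t: 15.08
position: [0.5938, -0.0308, 0.2233]
eef_rot: [-1.426, -2.798, 0.0]
contact_force: [1.6, 1.5, -8.6]
opening: 0.0197
gripper_force: 60.0
```

Run:
```python
from w import *
rep()
m,im=snap('wrist','w2')
c=proj(m,np.array([.594,-.031,.258])).astype(int);print(c)
im=im[max(c[1]-110,0):c[1]+80,c[0]-130:c[0]+130]
cv2.imwrite('pics/w2.png',cv2.resize(im,None,fx=2.5,fy=2.5,interpolation=2))
```

```text
pos [ 0.59383757 -0.03078917  0.22330687] yaw_y 35.97913286254005 q6 -0.7961876618869422 tool delta [-2.45037760e-01 -4.26147472e-03 -1.96934069e+01] z [-1.11337170e-03  5.09684857e-04 -9.99999250e-01] F [ 1.62190618  1.47919226 -8.56993237] T [ 0.38338109 -0.53651433 -0.08066789] 0.019709364257166094 59.99259352684021 15.075
[315 289]
```

View pics/w2.png

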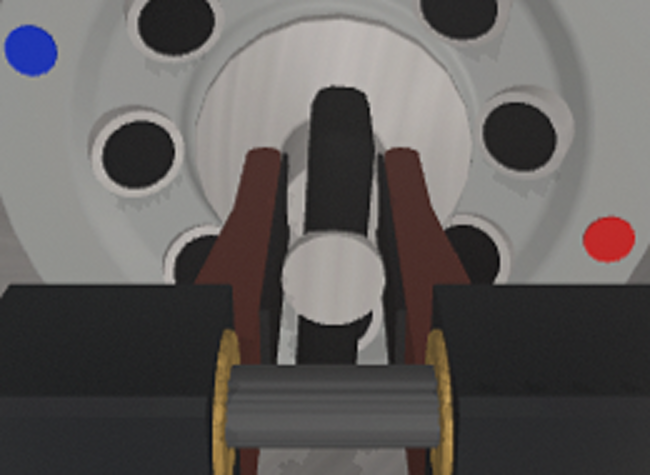

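The nut follows the tool: the bar is still parallel to the fingers. The thread pulls the tool down, so I'll move down along with it.

>>> {"fn": "send_rows", "kwargs": {"series": [{"hand": 1,"travel": [0,0,1],"angular": [0,0,6]},{"hand": 1,"travel": [0,0,0.2],"angular": [0,0,6]},{"hand": 1,"travel": [0,0,0.1],"angular": [0,0,4]},{"hand": 1,"travel": [0,0,0],"angular": [0,0,0]}]}}

```text
t: 15.62
position: [0.5937, -0.0309, 0.2227]
eef_rot: [-1.8, -2.574, 0.0]
contact_force: [0.7, 2.3, -5.2]
opening: 0.0197
gripper_force: 60.0
```

```bash
python3 -c "
from w import *
rep()"
```

```text
pos [ 0.59374542 -0.03088371  0.22271919] yaw_y 20.074818609842175 q6 -0.5185912637692879 tool delta [ -0.18505489   0.18340296 -20.28106566] z [-9.27042828e-04  2.67916142e-04 -9.99999534e-01] F [ 0.69040628  2.33144014 -5.21554677] T [ 0.31812665 -0.19862778 -0.03209315] 0.019668722924511384 59.99536693096161 15.625
```

>>> {"fn": "send_rows", "kwargs": {"series": [{"hand": 1,"travel": [0,0,0.1],"angular": [0,0,2.5]},{"hand": 1,"travel": [0,0,0],"angular": [0,0,2.5]},{"hand": 1,"travel": [0,0,0],"angular": [0,0,0]}]}}

```text
t: 16.0
position: [0.5938, -0.0309, 0.2226]
eef_rot: [-1.91, -2.493, 0.001]
contact_force: [0.7, 0.9, -6.1]
opening: 0.0197
gripper_force: 60.0
```

```bash
python3 -c "
from w import *
rep()"
```

```text
pos [ 0.59375503 -0.03090314  0.22258695] yaw_y 15.074195057810098 q6 -0.4313491129216295 tool delta [ -0.14681127   0.19430348 -20.41329299] z [-9.39411475e-04  2.75802976e-04 -9.99999521e-01] F [ 0.67026732  0.88466684 -6.14508821] T [ 0.28643385 -0.22218672  0.03763716] 0.019669010818885967 59.99454975128174 16.0
```

>>> {"fn": "send_rows", "kwargs": {"series": [{"hand": 1,"travel": [0,0,0.3],"angular": [0,0,2.5]},{"hand": 1,"travel": [0,0,0.1],"angular": [0,0,2.5]},{"hand": 1,"travel": [0,0,0],"angular": [0,0,0]}]}}

```text
t: 16.38
position: [0.5937, -0.0309, 0.2224]
eef_rot: [-2.018, -2.407, 0.001]
contact_force: [0.0, 1.9, -5.4]
opening: 0.0195
gripper_force: 60.0
```

```bash
python3 -c "
from w import *
rep()"
```

```text
pos [ 0.59370901 -0.03091647  0.22236898] yaw_y 10.051161561094908 q6 -0.3437085520396668 tool delta [ -0.12420253   0.25381151 -20.63130791] z [-9.40229692e-04  2.68057004e-04 -9.99999522e-01] F [ 0.01598535  1.89966459 -5.38447414] T [ 0.339468   -0.08296834 -0.02715989] 0.01951784285075838 59.99592304229736 16.375
```

>>> {"fn": "send_rows", "kwargs": {"series": [{"hand": 1,"travel": [0,0,0.3],"angular": [0,0,2.5]},{"hand": 1,"travel": [0,0,0.1],"angular": [0,0,2.5]},{"hand": 1,"travel": [0,0,0],"angular": [0,0,0]}]}}

```text
t: 16.75
position: [0.5937, -0.031, 0.2222]
eef_rot: [-2.121, -2.316, 0.001]
contact_force: [-1.9, 1.8, -3.9]
opening: 0.0199
gripper_force: 60.0
```

```bash
python3 -c "
from w import *
rep()"
```

```text
pos [ 0.59371887 -0.03095281  0.22216841] yaw_y 5.041075115367348 q6 -0.2562580231687795 tool delta [ -0.06669241   0.25986742 -20.83181123] z [-7.87437239e-04  1.72204087e-04 -9.99999675e-01] F [-1.88079761  1.82422218 -3.86540124] T [ 0.30918486  0.1434872  -0.07192057] 0.01985220487839994 59.998029470443726 16.75
```

>>> {"fn": "send_rows", "kwargs": {"series": [{"hand": 1,"travel": [0,0,0.2],"angular": [0,0,2.5]},{"hand": 1,"travel": [0,0,0.1],"angular": [0,0,2.5]},{"hand": 1,"travel": [0,0,0],"angular": [0,0,0]}]}}

```text
t: 17.12
position: [0.5937, -0.0309, 0.222]
eef_rot: [-2.22, -2.222, 0.001]
contact_force: [-2.1, 2.6, -1.9]
opening: 0.0194
gripper_force: 60.0
```

```bash
python3 -c "
from w import *
rep()"
```

```text
pos [ 0.5937255  -0.03093443  0.22200826] yaw_y 0.04157602307823108 q6 -0.1689403277633073 tool delta [ -0.06301729   0.25948243 -20.9919353 ] z [-7.13149144e-04  1.30488540e-04 -9.99999737e-01] F [-2.11833534  2.60818348 -1.91541914] T [0.36014564 0.37067661 0.00133157] 0.01939808262606394 59.999361634254456 17.125
```

>>> {"fn": "send_rows", "kwargs": {"series": [{"hand": 1,"travel": [0,0,0.1],"angular": [0,0,2.5]},{"hand": 1,"travel": [0,0,0.1],"angular": [0,0,2.5]},{"hand": 1,"travel": [0,0,0],"angular": [0,0,0]}]}}

```text
t: 17.5
position: [0.5937, -0.0309, 0.2219]
eef_rot: [-2.315, -2.123, 0.001]
contact_force: [-2.1, 2.4, -0.5]
opening: 0.0196
gripper_force: 60.0
```

```bash
python3 -c "
from w import *
rep()"
```

```text
pos [ 0.59371497 -0.03093102  0.22186383] yaw_y -4.9557960351794605 q6 -0.081705115136589 tool delta [ -0.04294206   0.27492623 -21.13637181] z [-7.02200524e-04  1.16006356e-04 -9.99999747e-01] F [-2.08198119  2.40003957 -0.48988183] T [0.31314027 0.55522573 0.19317488] 0.01956648752778006 60.000057220458984 17.5
```

>>> {"fn": "send_rows", "kwargs": {"series": [{"hand": 1,"travel": [0,0,0],"angular": [0,0,2]},{"hand": 1,"travel": [0,0,0],"angular": [0,0,0]},{"hand": 1,"travel": [0,0,0],"angular": [0,0,0]}]}}

```text
t: 17.88
position: [0.5938, -0.0309, 0.2218]
eef_rot: [-2.353, -2.08, 0.001]
contact_force: [-4.2, 3.0, 1.3]
opening: 0.0195
gripper_force: 60.0
```

```bash
python3 -c "
from w import *
rep()"
```

```text
pos [ 0.59375887 -0.03092173  0.22179549] yaw_y -7.051346608897899 q6 -0.045175558439876654 tool delta [ -0.04589705   0.2347575  -21.20467772] z [-6.50102426e-04  1.83995519e-04 -9.99999772e-01] F [-4.17266306  3.02697325  1.3186433 ] T [0.35142961 0.86024056 0.26780544] 0.01948182499168063 60.000935196876526 17.875
```

>>> {"fn": "send_rows", "kwargs": {"series": [{"hand": 1,"travel": [0,0,0],"angular": [0,0,2]},{"hand": 1,"travel": [0,0,0],"angular": [0,0,0]},{"hand": 1,"travel": [0,0,0],"angular": [0,0,0]}]}}

```text
t: 18.25
position: [0.5938, -0.0309, 0.2218]
eef_rot: [-2.389, -2.039, 0.001]
contact_force: [-4.4, 2.9, 1.3]
opening: 0.0201
gripper_force: 60.0
```

```bash
python3 -c "
from w import *
rep()"
```

```text
pos [ 0.59376633 -0.03090857  0.22175235] yaw_y -9.040096533909413 q6 -0.010391431877338817 tool delta [ -0.05298626   0.23012699 -21.24782421] z [-6.93319164e-04  1.38610401e-04 -9.99999750e-01] F [-4.39795759  2.90511408  1.28979229] T [0.40146364 0.81630121 0.21326908] 0.02007750394013992 60.00102639198303 18.25
```

Torque has levelled off at about 0.25 N m, so the pads may be slipping on the hub. I'll look.

Run:
```python
from w import *
m,im=snap('wrist','w3')
c=proj(m,np.array([.594,-.031,.258])).astype(int);print(c)
im=im[max(c[1]-110,0):c[1]+80,c[0]-130:c[0]+130]
cv2.imwrite('pics/w3.png',cv2.resize(im,None,fx=2.5,fy=2.5,interpolation=2))
```

```text
[315 293]
```

View pics/w3.png

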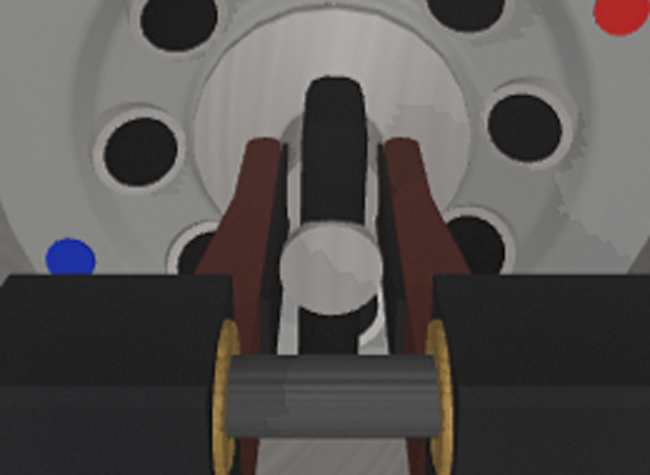

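The bar lags by about 2°, so the pads slip slightly on the round hub. Their 20 mm width should catch the bar after a little more turn, so I'll continue carefully.

>>> {"fn": "send_rows", "kwargs": {"series": [{"hand": 1,"travel": [0,0,0],"angular": [0,0,1.5]},{"hand": 1,"travel": [0,0,0],"angular": [0,0,1.5]},{"hand": 1,"travel": [0,0,0],"angular": [0,0,0]}]}}

```text
t: 18.68
position: [0.5937, -0.0309, 0.2217]
eef_rot: [-2.442, -1.976, 0.001]
contact_force: [-4.3, 2.8, 1.0]
opening: 0.0194
gripper_force: 60.0
```

```bash
python3 -c "
from w import *
rep()"
```

```text
pos [ 0.59371781 -0.03091902  0.22168845] yaw_y -12.055512773825804 q6 0.04224766708449979 tool delta [ -0.02146546   0.27565823 -21.31177976] z [-8.02108112e-04  1.13331151e-04 -9.99999672e-01] F [-4.28598333  2.77272242  1.00845955] T [0.40823398 0.79380236 0.30414228] 0.019437380723201877 60.00094413757324 18.675
```

>>> {"fn": "send_rows", "kwargs": {"series": [{"hand": 1,"travel": [0,0,0],"angular": [0,0,1.5]},{"hand": 1,"travel": [0,0,0],"angular": [0,0,1.5]},{"hand": 1,"travel": [0,0,0],"angular": [0,0,0]}]}}

```text
t: 19.05
position: [0.5937, -0.0309, 0.2217]
eef_rot: [-2.492, -1.912, 0.001]
contact_force: [-5.8, 1.8, 0.7]
opening: 0.0193
gripper_force: 60.0
```

```bash
python3 -c "
from w import *
rep()"
```

```text
pos [ 0.59367975 -0.03091584  0.22169597] yaw_y -15.003602630972713 q6 0.0938528266202681 tool delta [-4.05247421e-03  3.13212812e-01 -2.13042962e+01] z [-8.80681091e-04 -3.92077432e-05 -9.99999611e-01] F [-5.82092501  1.84946167  0.69653208] T [0.45926824 0.81320885 0.72305725] 0.019304022231587763 60.00044882297516 19.05
```

Torque is 0.72 N m, which is inside the 0.4–0.8 window, so the nut is tight. I'll release it, lift and go back to the pressing orientation.

>>> {"fn": "send_rows", "kwargs": {"series": [{"hand": -1,"travel": [0,0,0],"angular": [0,0,0]},{"hand": -1,"travel": [0,0,0],"angular": [0,0,0]},{"hand": -1,"travel": [0,0,0],"angular": [0,0,0]},{"hand": -1,"travel": [0,0,0],"angular": [0,0,0]},{"hand": -1,"travel": [0,0,-40],"angular": [0,0,0]},{"hand": -1,"travel": [0,0,-40],"angular": [0,0,0]},{"hand": 1,"travel": [0,0,-20],"angular": [0,0,0]},{"hand": 1,"travel": [0,0,0],"angular": [0,0,10]}]}}

```text
t: 20.05
position: [0.5956, -0.0312, 0.3242]
eef_rot: [2.651, 1.679, 0.006]
contact_force: [0.1, 0.1, -0.0]
opening: 0.0631
gripper_force: 0.0
```

>>> {"fn": "send_rows", "kwargs": {"series": [{"hand": 1,"travel": [0,0,0],"angular": [0,0,10]},{"hand": 1,"travel": [0,0,0],"angular": [0,0,10]},{"hand": 1,"travel": [0,0,0],"angular": [0,0,10]},{"hand": 1,"travel": [0,0,0],"angular": [0,0,10]},{"hand": 1,"travel": [0,0,0],"angular": [0,0,8]},{"hand": 1,"travel": [0,0,0],"angular": [0,0,0]},{"hand": 1,"travel": [0,0,0],"angular": [0,0,0]},{"hand": 1,"travel": [0,0,0],"angular": [0,0,0]}]}}

```text
t: 21.05
position: [0.5941, -0.031, 0.3217]
eef_rot: [-3.107, -0.464, -0.0]
contact_force: [1.1, -0.6, 0.1]
opening: 0.0005
gripper_force: 0.0
```

Run:
```python
from w import *
rep((.6675,-.0079,.2));rep((.5203,-.0539,.2))
m,im=snap('wrist','w4')
print(proj(m,np.array([.6675,-.0079,.199])),proj(m,np.array([.5203,-.0539,.199])))
hsv=cv2.cvtColor(im,cv2.COLOR_BGR2HSV)
for n,k in dict(red=cv2.inRange(hsv,(0,180,120),(5,255,255)),blue=cv2.inRange(hsv,(112,150,120),(125,255,255))).items():
  c=cv2.connectedComponentsWithStats(k);print(n,[(a[4],p) for a,p in zip(c[2][1:],c[3][1:]) if a[4]>20])
```

```text
pos [ 0.59413676 -0.03097584  0.32165032] yaw_y -72.9994066900315 q6 1.1058327019797802 tool delta [ 76.89819786  -0.60404299 121.65427077] z [ 1.62331153e-05  1.19783729e-04 -9.99999993e-01] F [ 1.07398035 -0.64361834  0.09727881] T [-0.04204003 -0.02927553 -0.02083007] 0.0004747101090766585 0.0 21.05
pos [ 0.59413676 -0.03097584  0.32165032] yaw_y -72.9994066900315 q6 1.1058327019797802 tool delta [-77.31897029   0.34726389 121.64637121] z [ 1.62331153e-05  1.19783729e-04 -9.99999993e-01] F [ 1.07398035 -0.64361834  0.09727881] T [-0.04204003 -0.02927553 -0.02083007] 0.0004747101090766585 0.0 21.05
[316.45441535 109.44403048] [317.49095968 269.02558891]
red [(np.int32(168), array([316.01785714, 108.32738095]))]
blue [(np.int32(26), array([46.53846154, 69.57692308])), (np.int32(36), array([42.94444444, 93.38888889])), (np.int32(58), array([ 26.01724138, 109.84482759]))]
```

The red dot is where it was predicted, so the spindle hasn't moved. Now I'll press red.

>>> {"fn": "send_rows", "kwargs": {"series": [{"hand": 1,"travel": [38.5,0,0],"angular": [0,0,0]},{"hand": 1,"travel": [38.5,-0.5,0],"angular": [0,0,0]},{"hand": 1,"travel": [0,0,45],"angular": [0,0,0]},{"hand": 1,"travel": [0,0,45],"angular": [0,0,0]},{"hand": 1,"travel": [0,0,23],"angular": [0,0,0]},{"hand": 1,"travel": [0,0,0],"angular": [0,0,0]},{"hand": 1,"travel": [0,0,0],"angular": [0,0,0]}]}}

```text
t: 21.98
position: [0.6685, -0.0082, 0.2099]
eef_rot: [3.107, 0.462, 0.003]
contact_force: [0.5, 0.1, 0.3]
opening: 0.0006
gripper_force: 0.0
```

>>> {"fn": "send_rows", "kwargs": {"series": [{"hand": 1,"travel": [0,0,2],"angular": [0,0,0]},{"hand": 1,"travel": [0,0,2],"angular": [0,0,0]},{"hand": 1,"travel": [0,0,2],"angular": [0,0,0]},{"hand": 1,"travel": [0,0,1],"angular": [0,0,0]},{"hand": 1,"travel": [0,0,0],"angular": [0,0,0]}]}}

```text
t: 22.6
position: [0.6676, -0.0081, 0.2015]
eef_rot: [-3.107, -0.462, 0.0]
contact_force: [0.3, -0.4, -0.6]
opening: 0.0002
gripper_force: 0.0
```

>>> {"fn": "send_rows", "kwargs": {"series": [{"hand": 1,"travel": [0,0,1],"angular": [0,0,0]},{"hand": 1,"travel": [0,0,1],"angular": [0,0,0]},{"hand": 1,"travel": [0,0,0],"angular": [0,0,0]}]}}

```text
t: 22.98
position: [0.6678, -0.0081, 0.1999]
eef_rot: [-3.107, -0.462, -0.001]
contact_force: [-0.8, -0.7, 1.5]
opening: 0.0004
gripper_force: 1.0
```

>>> {"fn": "send_rows", "kwargs": {"series": [{"hand": 1,"travel": [0,0,1],"angular": [0,0,0]},{"hand": 1,"travel": [0,0,0],"angular": [0,0,0]}]}}

```text
t: 23.22
position: [0.6681, -0.008, 0.1996]
eef_rot: [3.107, 0.462, 0.002]
contact_force: [-0.7, 0.7, 5.7]
opening: 0.0006
gripper_force: 2.9
```

>>> {"fn": "send_rows", "kwargs": {"series": [{"hand": 1,"travel": [0,0,1],"angular": [0,0,0]},{"hand": 1,"travel": [0,0,0],"angular": [0,0,0]},{"hand": 1,"travel": [0,0,0],"angular": [0,0,0]}]}}

```text
t: 23.6
position: [0.6682, -0.008, 0.1992]
eef_rot: [3.107, 0.462, 0.003]
contact_force: [-1.5, 0.1, 8.3]
opening: 0.0007
gripper_force: 4.4
```

>>> {"fn": "send_rows", "kwargs": {"series": [{"hand": 1,"travel": [0,0,0.5],"angular": [0,0,0]},{"hand": 1,"travel": [0,0,0],"angular": [0,0,0]},{"hand": 1,"travel": [0,0,0],"angular": [0,0,0]},{"hand": 1,"travel": [0,0,0],"angular": [0,0,0]}]}}

```text
t: 24.1
position: [0.6683, -0.008, 0.199]
eef_rot: [3.107, 0.462, 0.004]
contact_force: [-1.2, 0.8, 10.1]
opening: 0.0006
gripper_force: 5.1
```

The rim gave only about 1 mm at 10 N. Blue next.

>>> {"fn": "send_rows", "kwargs": {"series": [{"hand": 1,"travel": [0,0,-48],"angular": [0,0,0]},{"hand": 1,"travel": [0,0,-48],"angular": [0,0,0]},{"hand": 1,"travel": [-51.5,0.2,0],"angular": [0,0,0]},{"hand": 1,"travel": [-51.5,0.3,0],"angular": [0,0,0]},{"hand": 1,"travel": [-51.5,0.3,0],"angular": [0,0,0]},{"hand": 1,"travel": [0,0,40],"angular": [0,0,0]},{"hand": 1,"travel": [0,0,40],"angular": [0,0,0]},{"hand": 1,"travel": [0,0,0],"angular": [0,0,0]}]}}

```text
t: 25.1
position: [0.5174, -0.0533, 0.2107]
eef_rot: [-3.105, -0.461, 0.01]
contact_force: [-0.3, 0.4, 0.5]
opening: 0.001
gripper_force: 0.0
```

>>> {"fn": "send_rows", "kwargs": {"series": [{"hand": 1,"travel": [0,0,4],"angular": [0,0,0]},{"hand": 1,"travel": [0,0,4],"angular": [0,0,0]},{"hand": 1,"travel": [0,0,3],"angular": [0,0,0]},{"hand": 1,"travel": [0,0,0],"angular": [0,0,0]},{"hand": 1,"travel": [0,0,0],"angular": [0,0,0]}]}}

```text
t: 25.72
position: [0.5202, -0.0538, 0.2024]
eef_rot: [3.107, 0.462, 0.001]
contact_force: [-0.5, 0.6, 0.8]
opening: 0.0004
gripper_force: 0.0
```

>>> {"fn": "send_rows", "kwargs": {"series": [{"hand": 1,"travel": [0,0,1],"angular": [0,0,0]},{"hand": 1,"travel": [0,0,1],"angular": [0,0,0]},{"hand": 1,"travel": [0,0,1],"angular": [0,0,0]},{"hand": 1,"travel": [0,0,0],"angular": [0,0,0]}]}}

```text
t: 26.22
position: [0.5199, -0.0539, 0.1997]
eef_rot: [3.107, 0.462, -0.0]
contact_force: [-2.0, 0.2, 3.7]
opening: 0.0003
gripper_force: 2.7
```

>>> {"fn": "send_rows", "kwargs": {"series": [{"hand": 1,"travel": [0,0,0.8],"angular": [0,0,0]},{"hand": 1,"travel": [0,0,0],"angular": [0,0,0]}]}}

```text
t: 26.48
position: [0.5198, -0.054, 0.1993]
eef_rot: [3.107, 0.462, -0.0]
contact_force: [-3.3, -0.1, 9.2]
opening: 0.0004
gripper_force: 4.8
```

>>> {"fn": "send_rows", "kwargs": {"series": [{"hand": 1,"travel": [0,0,0],"angular": [0,0,0]},{"hand": 1,"travel": [0,0,0],"angular": [0,0,0]},{"hand": 1,"travel": [0,0,0],"angular": [0,0,0]}]}}

```text
t: 26.85
position: [0.5198, -0.0539, 0.1993]
eef_rot: [3.107, 0.462, -0.0]
contact_force: [-3.3, -1.2, 9.4]
opening: 0.0006
gripper_force: 4.8
```

>>> {"fn": "send_rows", "kwargs": {"series": [{"hand": 1,"travel": [0,0,-40],"angular": [0,0,0]},{"hand": 1,"travel": [0,0,-50],"angular": [0,0,0]},{"hand": 1,"travel": [0,0,-50],"angular": [0,0,0]},{"hand": 1,"travel": [0,0,0],"angular": [0,0,0]},{"hand": 1,"travel": [0,0,0],"angular": [0,0,0]},{"hand": 1,"travel": [0,0,0],"angular": [0,0,0]}]}}

```text
t: 27.6
position: [0.519, -0.0536, 0.3366]
eef_rot: [-3.106, -0.462, 0.005]
contact_force: [-0.5, -0.0, 0.4]
opening: -0.0
gripper_force: 0.0
```

```bash
python3 -c "
from w import *
rep()
print(env.finish_job())"
```

```text
pos [ 0.51903868 -0.0535874   0.33658701] yaw_y -73.08892996125834 q6 1.0402300903117523 tool delta [78.55291113  0.36208879 93.36609574] z [-3.20963410e-03  8.94568441e-04 -9.99994449e-01] F [-0.51459776 -0.03396425  0.40226899] T [0.02737103 0.00334345 0.02278153] -3.534488050162851e-05 0.0 27.6
the job is handed in; nothing more can be done
None
```

The job is handed in at about 28 s, with no verdict returned: I felt the play at red then blue (about 9 N each), tightened the nut to about 0.7 N m with the red dot still in place afterwards, then pressed red and blue again at about 10 N. The rim gave only about 1 mm each time, and the arm is now clear.

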